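# Unfold the crank and snug a galena lump in the sample clamp

## Task

The galena lump stands loose in the green sample clamp. First swing the crank's folded handle up on its hinge until it stands fully upright, and only then wind the crank clockwise (seen from above) until the lump is snugly held between the jaw and the sprung back pad, firm but not hard, for galena splits easily. Let go with the handle left upright; do not push the lump or the jaw by hand, and leave the crucibles, scoop and sieve where they are.

Things in the scene. Friction and masses are not known exactly. Their poses are not given: they have to be found in the camera images.
- hub (a point): Point on the crank's vertical turning axis, at the height of the fold hinge, 143 mm above the counter. The crank sits on the gear case at one end of the green clamp; the crank arm (a flat steel bar 12 mm wide, 8 mm thick, its top 12 mm below this point) runs level from the axis to the fold hinge. The gear case (66 x 80 mm) tops out at 105 mm; the jaw and back stop at 80 mm.
- hinge (a point): The fold hinge pin at the outer end of the crank arm, 80 mm from the turning axis, 143 mm above the counter. The pin is level and square to the arm.
- grip_mid (a point): Middle of the crank handle's black round sleeve (20 mm diameter, 70 mm long, spins freely on its stem), 47 mm from the hinge pin. Folded, the handle lies level back along the top of the arm, its free end over the turning axis, and can be pinched across its width from above; upright, it stands above the hinge with its free end 86 mm above the pin.
- grip (a joint): Fold angle of the crank handle, rad: 0 = folded flat along the arm, 1.571 = fully upright, against its stop (working position). Stiff hinge: about 3.5 N at the sleeve's middle swings it and it stays where it is left.
- crank (a joint): Crank angle, rad, growing clockwise seen from above; range 0 to 4.6; each radian drives the jaw 20 mm towards the back pad. Friction takes roughly 8 N at the handle to turn it freely (some 6 N remains felt when pausing after a short turn) and holds it where it is left; every further 1 N felt along the turning direction over that of free winding is about 4 to 6 N of squeeze on the lump.
- jaw: Moving steel jaw (70 mm wide, 48 mm high), geared to the crank. Origin at the middle of the lower edge of its gripping face; it slides along its own +y, towards the lump and the back pad. At crank angle 0 its face is 82 to 102 mm from the back pad, which stands beyond the lump on a back stop set by hand anywhere in that span (not measured). The back pad is sprung at 4 N per mm, up to 12 mm.
- lump: Loose block of grey galena, 46 x 44 mm (44 along its own y, between the jaws) and 48 mm high, about 0.6 kg, standing on the clamp's bed between jaw and back pad. Origin at the centre of its underside, z up. It is snug when squeezed with 8 to 25 N and splits above 30 N.
- crucible_a: Fire clay crucible, 74 mm across the rim, 85 mm high; origin under its centre. Leave alone.
- crucible_b: Second fire clay crucible, the same. Leave alone.
- scoop: Steel sample scoop, pan 90 x 60 x 28 mm, handle 100 mm along its own -x; origin under the pan's centre. Leave alone.
- sieve: Brass hand sieve, round, 100 mm across, 40 mm high; origin under its centre. Leave alone.
There are look-alikes about, which are no part of the job. What is shaped like the lump but blue, brown or turquoise is not meant.

How it is judged:
By the outcome, as a careful person would: the job done as asked, in the order asked, and still so for the second after the job is handed in, with the robot touching nothing.
It also fails if it takes over 72 s, if anything falls off the work surface, if the arm or the gripper's body presses on something with over 40 N, if the wrist force passes 120 N, or if a joint passes its speed limit or range.

## Robot

A 6-joint arm with a two-finger parallel gripper is mounted at the origin on the work surface. World frame = base frame: x ahead of the robot, y to its left, z up, the work surface at z = 0. Lengths are in mm, angles in rad, forces in N, time in s.
With the tool pointing down it reaches from about 275 to 1000 mm from the base axis. Payload 8.4 kg.
Tool frame: the origin (TCP) lies between the finger pads; the fingertips stand 22 mm ahead of it and the grasp point (between the pads) lies 3 mm ahead of it; z points along the fingers, y is the line along which they close (so a half turn about z gives the same grasp; the last joint's range is limited). The gripper opens to 85 mm and grips with 20 to 120 N. Pads are 22 mm wide; open, the fingers measure 114 mm over their backs; the gripper's body (76 mm by 85 mm) begins 54 mm behind the grasp point. The pads swing forward as they close: fully open they stand 13 mm farther back than shut.
Start: joints at [-1.302, 0.353, 1.633, -0, 1.155, -0.002], TCP at [167.187, -602.226, 253.281] pointing down, gripper open.
Joint ranges: [-2.63, 2.63], [-0.92, 2.1], [0.06, 2.66], [-1.3, 4.44], [0, 2.69], [-3.02, 3.02]. Speed limits (rad/s): [2.22, 2.22, 2.79, 3.14, 3.14, 3.14].

## Interface

Orientations are given as [roll, pitch, yaw] about the fixed x, y, z axes, in that order (R = Rz(yaw) Ry(pitch) Rx(roll)).
In Python, from rig import r, grab_frame gives the robot as it stands.
- The arm moves only by the shell command python3 -m inch 'ROWS' [FORCE]. ROWS is JSON, a list of rows, each a list of 7 numbers: the turn, a rotation vector about the tool's x, y, z as a fraction of full scale, then the shift along the tool's x, y, z as a fraction of full scale, then the closure, from 0 (fully open) to 1 (shut). In form: [[rx, ry, rz, dx, dy, dz, fingers], ...]. A call has 1 to 8 rows; each row shifts and turns the commanded pose from where the row before left it, along the tool's axes as they then stand; what a row does not reach is not made up. Full scale, the value 1, is 2.5 cm for a shift and pi rad for a turn. A row lasts 1/12 s, in which the tool goes at most 41.7 mm and 7.16 degrees, less where a joint would pass 70% of its speed; a pose out of reach is approached as far as the arm can. A call with a number of a shift or a turn outside -1 to 1 is refused whole. A call with a gripper value outside its range is refused whole. The fingers move at their own pace and stop on an object; FORCE is the grip in N (left out, the last holds). Time passes only in rows, so rows that do not move let the fingers close. It gives the time, the measured TCP pose, the force, the opening and the grip force at its end, in the units of the state.
- r.sense(): the state, without advancing time (a new reading comes with each control period).
- grab_frame(name): name is "side" or "top" or "wrist"; returns a dict with "pixels" (480x640x3 uint8, red, green, blue), "z_map" (480x640 float32, mm along the optical axis (not along the pixel's ray), 0 where there is no reading), "vertical_fov" (degrees; the focal length in pixels is half the picture's height over the tangent of half this angle, whatever the lens; pixels are square), "cx", "cy" (the principal point, pixels), "dist" ([k1, k2, p1, p2, k3] as OpenCV has them; the pictures are not rectified), "cam_to_world" (4x4, takes a point from camera to world coordinates). Camera axes: x right, y down, z forward; pixel columns grow to the right and rows downward; lengths in mm; the calibration is good to about 2 mm. A picture is of the moment at which its call begins.
- r.sign_off(): hands the job in; it is judged then, once.
The state is a dict: "clock": time; "qpos": joint angles; "qvel": joint speeds; "joint_efforts": joint torques, N m; "eef_pos": TCP position; "tcp_rot": TCP orientation; "contact_force": force on the tool from outside, world axes, zero at the start; "wrist_torque": the same for the moment, N m; "opening": opening from 0.0 (shut) to 1.0 (fully open); "grasp_force": force on a finger pad.
Only numpy, scipy, OpenCV 4.12 (cv2) and the standard library are available. Lean on these libraries where they do the work, as an engineer would, in place of code of your own. Each camera call takes 0.05 s, during which the arm holds its last target. There are 200 camera calls.

## Working session

There is one attempt and no reset: what is moved stays moved. The work goes in short steps, Python scripts to look and compute and a shell command to move; the robot and the scene stay as the last step left them, time stands still between calls to the robot, and variables do not carry over. Pictures are saved under pics/ and viewed, at most 10 in all, crops included, and the job is handed in when it is done.

```bash
ls; mkdir -p pics; cat > h.py <<'E'
import numpy as np, cv2
from rig import r, grab_frame
def grab(n, save=None):
    f=grab_frame(n)
    if save: cv2.imwrite('pics/'+save, f['pixels'][:,:,::-1])
    np.savez('/tmp/'+n+'.npz', **{k:np.asarray(v) for k,v in f.items()})
    return f
def load(n): return dict(np.load('/tmp/'+n+'.npz'))
def K(f):
    F=240/np.tan(np.radians(float(f['vertical_fov']))/2)
    return np.array([[F,0,float(f['cx'])],[0,F,float(f['cy'])],[0,0,1]])
def cloud(f):
    v,u=np.mgrid[0:480,0:640]
    p=cv2.undistortPoints(np.stack([u,v],-1).reshape(-1,1,2).astype(np.float64),K(f),np.asarray(f['dist'],float)).reshape(480,640,2)
    z=f['z_map'].astype(float)
    P=np.dstack([p[...,0]*z,p[...,1]*z,z])
    T=np.asarray(f['cam_to_world'])
    W=P@T[:3,:3].T+T[:3,3]; W[z==0]=np.nan
    return W
E
python3 - <<'E'
from h import *
for n in('top','side'):
    f=grab(n,n+'0.png'); print(n,f['vertical_fov'],np.round(f['cam_to_world'],2).tolist())
print(r.sense())
E
```

```text
pics
top 48.071054515137305 [[0.0, -0.98, 0.2, 340.8], [-1.0, -0.0, 0.02, -17.97], [-0.02, -0.2, -0.98, 1157.6], [0.0, 0.0, 0.0, 1.0]]
side 42.02805311688806 [[-0.76, -0.32, 0.56, -224.59], [-0.65, 0.4, -0.65, 879.59], [-0.02, -0.86, -0.51, 800.66], [0.0, 0.0, 0.0, 1.0]]
{'clock': 0.1, 'qpos': array([-1.30239281e+00,  3.53600998e-01,  1.63404281e+00,  4.07893534e-05,
        1.15522849e+00, -2.42811769e-03]), 'qvel': array([-8.52982408e-04, -5.02321974e-04, -2.47296124e-03,  4.10242548e-04,
        6.25673447e-04, -9.07227140e-05]), 'joint_efforts': array([-6.62423963e-05, -6.06357193e+01, -3.42819786e+01,  1.78893691e-05,
        3.91371883e-03,  3.08632889e-05]), 'eef_pos': array([ 167.09646951, -601.83347503,  252.63019527]), 'tcp_rot': array([-3.14031311e+00, -4.04035647e-05,  2.70815118e-01]), 'contact_force': array([0.38474351, 0.23262408, 0.18362997]), 'wrist_torque': array([-0.00358224,  0.01998646,  0.07534482]), 'grasp_force': 0.0, 'opening': 1.0021152332086827}
```

View pics/top0.png

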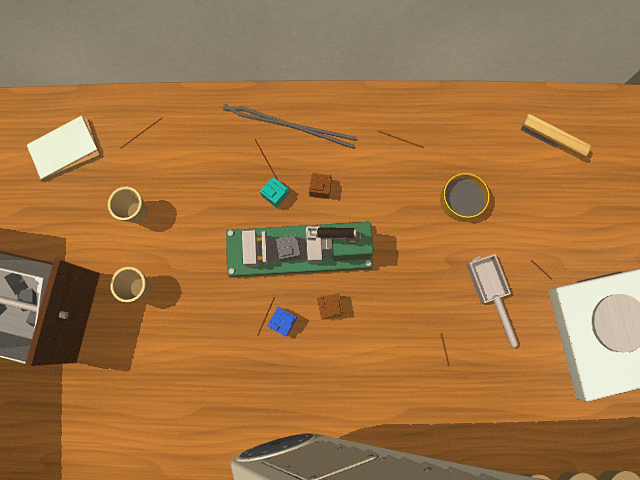

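View pics/side0.png

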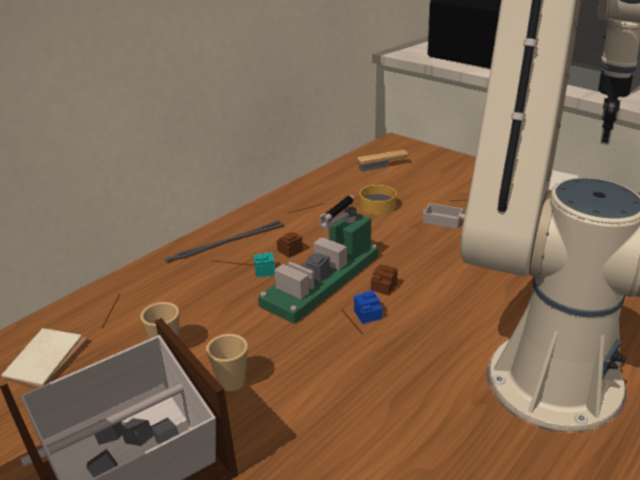

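The top view shows the green clamp at about (300,250). The grey lump is at (288,247), the jaw at (316,247), the back stop at (250,247) and the gear case at (352,245). The folded black sleeve is at (335,233), with the hinge at its left end (~311,233) and the hub at its right (~358,235).

Things that could be taken for the lump: turquoise (274,191), brown (320,185), brown (330,306), blue (282,321), and grey pieces in the drawer (30,290). The description fits the grey lump in the clamp at (288,247). The only crank is the one on the gear case.

```bash
python3 - <<'E'
from h import *
f=load('top'); W=cloud(f); px=f['pixels']
c=px[210:290,215:385,::-1]; cv2.imwrite('pics/crop1.png',cv2.resize(c,None,fx=4.5,fy=4.5,interpolation=cv2.INTER_CUBIC))
for (u,v) in [(311,233),(320,233),(335,233),(350,234),(355,234),(358,245),(316,248),(288,247),(250,247),(300,185)]:
    print((u,v),np.round(W[v,u],1), px[v,u])
reg=np.zeros((480,640),bool); reg[215:265,295:385]=1
m=reg&(W[...,2]>125); P=W[m]; print('high',len(P),P.min(0),P.max(0))
dark=reg&(px.max(-1)<60)&(W[...,2]>135); P=W[dark]
mu=P.mean(0); U,S,V=np.linalg.svd(P[:,:2]-mu[:2],full_matrices=False); t=(P[:,:2]-mu[:2])@V[0]
print('sleeve',len(P),mu,V[0],np.degrees(np.arctan2(V[0][1],V[0][0])),t.min(),t.max(), np.percentile(P[:,2],[5,50,95]))
green=reg&(px[...,1]>px[...,0]+15)&(abs(W[...,2]-105)<6); Q=W[green]; print('case',len(Q),np.round(cv2.minAreaRect(Q[:,:2].astype(np.float32)),1) if 0 else cv2.minAreaRect(Q[:,:2].astype(np.float32)))
reg2=np.zeros((480,640),bool); reg2[215:285,220:380]=1
g=reg2&(px[...,1]>px[...,0]+15)&(W[...,2]<50)&(W[...,2]>8); print('bed',cv2.minAreaRect(W[g][:,:2].astype(np.float32)), np.median(W[g][:,2]))
for n,(u0,u1) in {'jaw':(300,332),'lump':(275,301),'stop':(240,262)}.items():
    q=np.zeros((480,640),bool); q[225:268,u0:u1]=1; q&=(W[...,2]>60)&(W[...,2]<90)&~(px[...,1]>px[...,0]+15); 
    print(n,cv2.minAreaRect(W[q][:,:2].astype(np.float32)),np.median(W[q][:,2]))
E
```

```text
(311, 233) [548.9   1.7 147. ] [158 147 136]
(320, 233) [546.7 -15.6 157.7] [55 48 39]
(335, 233) [545.7 -43.9 162.6] [62 49 43]
(350, 234) [542.6 -71.8 168.7] [52 42 29]
(355, 234) [542.7 -81.3 168.1] [175 162 144]
(358, 245) [533.5 -91.1 104. ] [67 96 65]
(316, 248) [531.4  -7.3  81.2] [208 193 172]
(288, 247) [nan nan nan] [130 124 121]
(250, 247) [533.8 127.7  77.5] [214 198 177]
(300, 185) [688.7  29.7   0.8] [183 118  57]
high 618 [533.083804   -93.67277731 125.02406717] [563.31829125   7.91274946 171.55875729]
sleeve 282 [547.14804255 -45.61190782 159.90759193] [-0.03143097 -0.99950593] -91.80115842821387 -43.21617911050045 32.66263022739342 [151.81257386 160.10106232 168.58147991]
case 892 ((547.4524536132812, -78.62397766113281), (65.69904327392578, 78.79669952392578), 3.625753164291382)
bed ((540.143310546875, 31.3358154296875), (100.28266906738281, 307.9606018066406), 3.716745138168335) 29.96793209226348
jaw ((540.68896484375, -9.24859619140625), (58.951358795166016, 74.02618408203125), 77.91629028320312) 78.77461196843797
lump ((536.4696044921875, 51.33685302734375), (45.519287109375, 43.52512741088867), 11.860797882080078) 71.98560915429312
stop ((533.8909912109375, 125.08248901367188), (70.83528900146484, 38.798583984375), 0.972007155418396) 79.39923002174396
```

View pics/crop1.png

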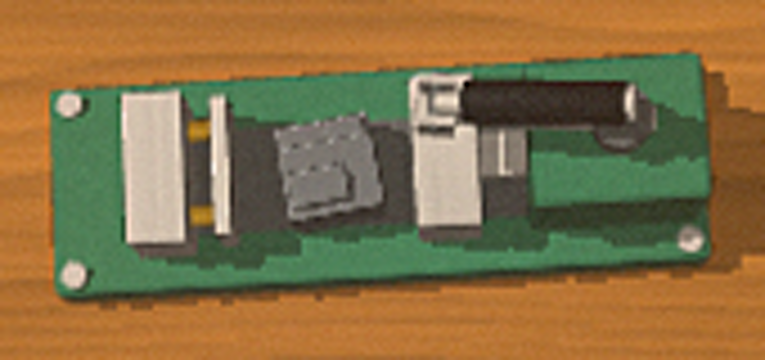

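The crop confirms the grey lump loose between jaw and pad, turned about 12°. The sleeve top rises from z≈152 at the hinge to 168 at the free end, so the handle is currently about 0.2 rad up. The hub at about (547,-79) agrees with the case centre, and the hinge is at about (549,1). First I'll turn the tool square to the handle, then move above it.

```bash
python3 -m inch '[[0,0,-0.039,0,0,0,0],[0,0,-0.039,0,0,0,0],[0,0,-0.039,0,0,0,0],[0,0,-0.039,0,0,0,0],[0,0,-0.039,0,0,0,0],[0,0,-0.039,0,0,0,0]]' 20
python3 -m inch '[[0,0,-0.039,0,0,0,0],[0,0,-0.039,0,0,0,0],[0,0,-0.039,0,0,0,0],[0,0,-0.039,0,0,0,0],[0,0,-0.014,0,0,0,0]]'
python3 -m inch '[[0,0,0,0.98,0.69,0,0],[0,0,0,0.98,0.69,0,0],[0,0,0,0.98,0.69,0,0],[0,0,0,0.98,0.69,0,0],[0,0,0,0.98,0.69,0,0],[0,0,0,0.98,0.69,0,0],[0,0,0,0.98,0.69,0,0],[0,0,0,0.98,0.69,0,0]]'
```

```text
clock: 0.6
eef_pos: [167.1, -601.9, 252.8]
tcp_rot: [-3.141, -0.001, 1.012]
contact_force: [0.7, 0.0, -0.4]
opening: 1.001
grasp_force: 0.0
clock: 1.02
eef_pos: [167.1, -601.9, 252.8]
tcp_rot: [-3.141, -0.001, 1.547]
contact_force: [0.3, -0.3, -0.7]
opening: 0.997
grasp_force: 0.0
clock: 1.68
eef_pos: [311.7, -409.1, 253.1]
tcp_rot: [-3.141, -0.0, 1.54]
contact_force: [0.3, -0.5, -0.2]
opening: 1.002
grasp_force: 0.0
```

```bash
python3 -m inch '[[0,0,0,0.95,0.6,0,0],[0,0,0,0.95,0.6,0,0],[0,0,0,0.95,0.6,0,0],[0,0,0,0.95,0.6,0,0],[0,0,0,0.95,0.6,0,0],[0,0,0,0.95,0.6,0,0],[0,0,0,0.95,0.6,0,0],[0,0,0,0.95,0.6,0,0]]'
python3 -m inch '[[0,0,0,0.95,0.6,0,0],[0,0,0,0.95,0.6,0,0],[0,0,0,0.95,0.6,0,0],[0,0,0,0.95,0.6,0,0],[0,0,0,0.95,0.6,0,0],[0,0,0,0.95,0.6,0,0],[0,0,0,0,0,0,0],[0,0,0,0,0,0,0]]'
python3 - <<'E'
from h import *
f=grab('wrist','wrist1.png'); W=cloud(f); px=f['pixels']
d=(px.max(-1)<70)&(W[...,2]>140)&(W[...,2]<185)&(abs(W[...,0]-548)<25)&(abs(W[...,1]+45)<60)
P=W[d]; print(len(P))
if len(P)>50:
    mu=P.mean(0);U,S,V=np.linalg.svd(P-mu,full_matrices=False); print(mu,V[0]); print(P.min(0),P.max(0))
E
```

```text
clock: 2.35
eef_pos: [437.3, -223.0, 253.1]
tcp_rot: [-3.141, -0.0, 1.54]
contact_force: [0.1, -0.6, -0.4]
opening: 1.0
grasp_force: 0.0
clock: 3.02
eef_pos: [531.5, -83.7, 252.8]
tcp_rot: [-3.141, -0.0, 1.542]
contact_force: [-0.1, 0.6, 0.5]
opening: 1.003
grasp_force: 0.0
3505
[549.24884867 -43.98653724 160.77651007] [ 0.0523595   0.97854477 -0.1992702 ]
[538.57014451 -78.74493255 148.23227356] [560.60711993 -10.61774633 170.46170417]
```

View pics/wrist1.png

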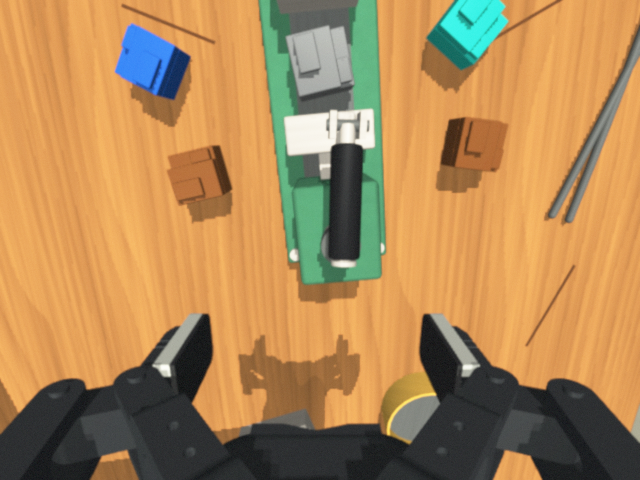

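The wrist view shows the sleeve from (347,150) to (343,262), and the fit puts its axis through (549.2,-44). It is tilted 0.2 rad, the hinge is at ≈(551.6,1.5) and the hub at ≈(547.4,-78.4), which agrees with the top view. I'll descend onto the sleeve 65 mm from the hinge and pinch gently.

```bash
python3 -m inch '[[0,0,0.008,0.44,0.32,0,0.4],[0,0,0,0.44,0.32,0.4,0.4],[0,0,0,0,0,0.9,0.4],[0,0,0,0,0,0.9,0.4],[0,0,0,0,0,0.9,0.4],[0,0,0,0,0,0.5,0.4],[0,0,0,0,0,0,0.4]]' 25
python3 -m inch '[[0,0,0,0,0,0,1],[0,0,0,0,0,0,1],[0,0,0,0,0,0,1],[0,0,0,0,0,0,1],[0,0,0,0,0,0,1],[0,0,0,0,0,0,1]]' 25
```

```text
clock: 3.65
eef_pos: [545.9, -63.6, 159.8]
tcp_rot: [-3.136, -0.0, 1.515]
contact_force: [-0.3, -0.5, -0.3]
opening: 0.6
grasp_force: 0.0
clock: 4.15
eef_pos: [549.6, -63.8, 164.4]
tcp_rot: [3.138, 0.001, 1.515]
contact_force: [5.5, -2.4, 1.3]
opening: 0.223
grasp_force: 26.1
```

```bash
python3 -m inch '[[0,0,0,0.07,0.04,-0.21,1],[0,0,0,0.085,0.04,-0.21,1],[0,0,0,0.1,0,-0.19,1],[0,0,0,0.11,0,-0.18,1],[0,0,0,0.13,0,-0.18,1],[0,0,0,0.15,0,-0.175,1],[0,0,0,0.16,0,-0.155,1],[0,0,0,0.175,0,-0.14,1]]'
python3 - <<'E'
from h import *
grab('side'); f=load('side'); cv2.imwrite('pics/side1.png',cv2.resize(f['pixels'][130:330,240:480,::-1],None,fx=3,fy=3,interpolation=cv2.INTER_CUBIC))
print(r.sense()['wrist_torque'])
E
```

```text
clock: 4.82
eef_pos: [551.2, -38.7, 199.5]
tcp_rot: [-3.141, 0.0, 1.515]
contact_force: [1.2, -2.9, -5.0]
opening: 0.22
grasp_force: 24.6
[-0.54339255  0.26538482  0.03866052]
```

View pics/side1.png

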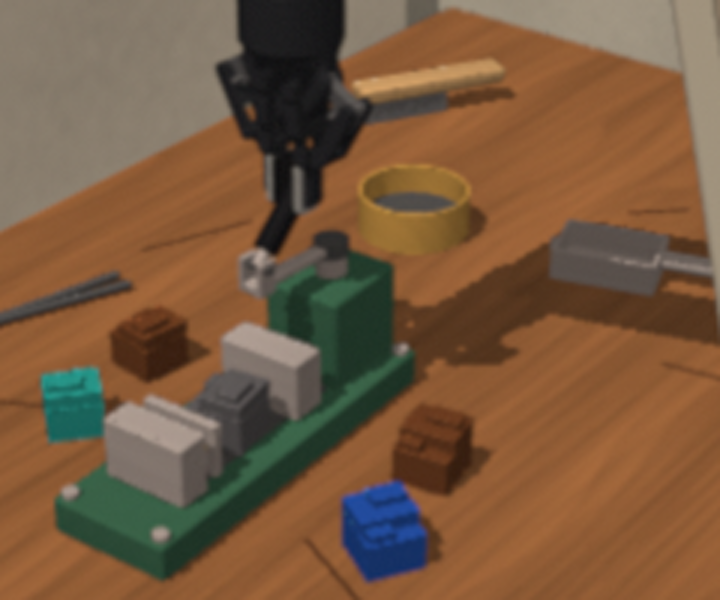

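The crop shows the handle held between the fingers and standing at about 55° above the hinge (255,270). The crank arm is unmoved. I'll continue the arc.

```bash
python3 -m inch '[[0,0,0,0.18,0,-0.12,1],[0,0,0,0.18,0,-0.11,1],[0,0,0,0.2,0,-0.09,1],[0,0,0,0.2,0,-0.085,1],[0,0,0,0.22,0,-0.06,1],[0,0,0,0.22,0,-0.05,1],[0,0,0,0.21,0,-0.02,1],[0,0,0,0.21,0,-0.01,1]]'
python3 -m inch '[[0,0,0,0.04,0,0,1],[0,0,0,0,0,0,1]]'
```

```text
clock: 5.53
eef_pos: [553.5, 1.5, 213.4]
tcp_rot: [-3.141, 0.001, 1.515]
contact_force: [-2.1, -5.2, -1.9]
opening: 0.209
grasp_force: 24.6
clock: 5.7
eef_pos: [553.6, 2.9, 213.2]
tcp_rot: [-3.141, -0.0, 1.515]
contact_force: [-2.1, -3.0, -0.3]
opening: 0.207
grasp_force: 24.2
```

```bash
python3 -m inch '[[0,0,0,0.08,0,0,1],[0,0,0,0,0,0,1]]'
python3 -m inch '[[0,0,0,0.08,0,0,1],[0,0,0,0,0,0,1]]'
python3 -m inch '[[0,0,0,0.08,0,0,1],[0,0,0,0,0,0,1]]'
```

```text
clock: 5.87
eef_pos: [553.7, 4.4, 213.3]
tcp_rot: [-3.141, 0.0, 1.515]
contact_force: [-3.3, -4.1, 2.6]
opening: 0.203
grasp_force: 24.1
clock: 6.03
eef_pos: [553.9, 6.4, 213.3]
tcp_rot: [-3.141, 0.0, 1.515]
contact_force: [-2.4, -4.5, 1.7]
opening: 0.195
grasp_force: 23.0
clock: 6.2
eef_pos: [553.9, 8.5, 213.3]
tcp_rot: [-3.141, 0.0, 1.515]
contact_force: [-3.1, -5.0, 1.0]
opening: 0.185
grasp_force: 21.8
```

```bash
python3 - <<'E'
from h import *
f=grab('side'); cv2.imwrite('pics/side2.png',cv2.resize(f['pixels'][130:270,260:420,::-1],None,fx=4,fy=4,interpolation=cv2.INTER_CUBIC))
W=cloud(f); px=f['pixels']
for lo in range(145,190,8):
    m=(W[...,2]>lo)&(W[...,2]<lo+8)&(abs(W[...,0]-552)<25)&(abs(W[...,1])<40)
    if m.sum(): print(lo,m.sum(),np.round(np.median(W[m],0),1),px[m].mean(0).round())
E
```

```text
145 29 [549.6   3.1 147. ] [111.  97.  88.]
153 28 [546.7   5.9 158.3] [45. 34. 27.]
161 30 [547.3   4.9 164.7] [28. 21. 18.]
169 29 [548.2   4.6 172.8] [31. 23. 19.]
177 27 [544.6   1.2 180.1] [50. 36. 27.]
185 22 [542.7  12.3 190.8] [68. 56. 48.]
```

View pics/side2.png

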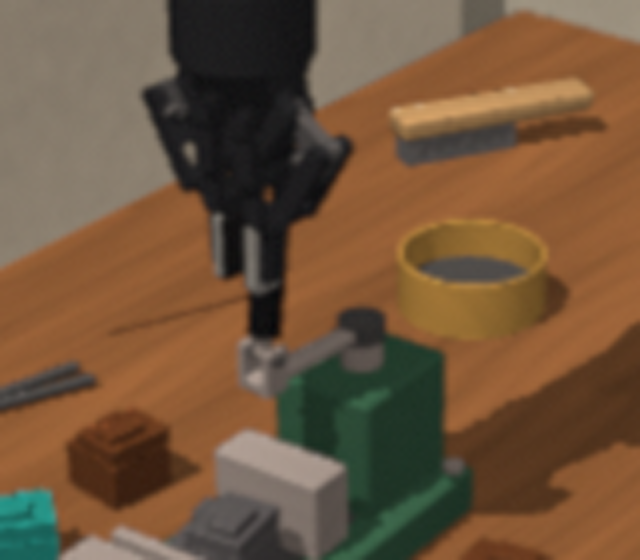

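The crop shows the handle nearly upright above the hinge (262,365), with the fingers sliding slightly past the sleeve. I'll release, recentre and grip more firmly, then push it to the stop.

```bash
python3 -m inch '[[0,0,0,0,0,0,0.6],[0,0,0,0,0,0,0.6],[0,0,0,-0.26,-0.06,0,0.6],[0,0,0,0,0,0,0.6]]'
python3 -m inch '[[0,0,0,0,0,0,1],[0,0,0,0,0,0,1],[0,0,0,0,0,0,1],[0,0,0,0,0,0,1]]' 60
python3 -m inch '[[0,0,0,0.06,0,0,1],[0,0,0,0,0,0,1]]'
python3 -m inch '[[0,0,0,0.06,0,0,1],[0,0,0,0,0,0,1]]'
```

```text
clock: 6.58
eef_pos: [552.4, 1.5, 213.1]
tcp_rot: [3.141, -0.0, 1.515]
contact_force: [0.0, -0.2, -0.4]
opening: 0.397
grasp_force: 0.0
clock: 6.92
eef_pos: [553.0, 1.8, 213.3]
tcp_rot: [3.14, 0.0, 1.515]
contact_force: [2.4, -1.3, 2.2]
opening: 0.21
grasp_force: 58.6
clock: 7.08
eef_pos: [553.1, 2.8, 213.4]
tcp_rot: [3.14, 0.002, 1.515]
contact_force: [2.0, -3.4, 4.0]
opening: 0.21
grasp_force: 59.4
clock: 7.25
eef_pos: [553.1, 3.6, 213.4]
tcp_rot: [3.14, 0.003, 1.516]
contact_force: [1.5, -8.0, 4.5]
opening: 0.209
grasp_force: 60.0
```

```bash
python3 -m inch '[[0,0,0,0.06,0,0,1],[0,0,0,0,0,0,1]]'
python3 -m inch '[[0,0,0,0.06,0,0,1],[0,0,0,0,0,0,1]]'
python3 - <<'E'
from h import *
f=grab('top'); W=cloud(f); px=f['pixels']
f2=grab('side'); W2=cloud(f2)
for lo in range(150,200,8):
    m=(W2[...,2]>lo)&(W2[...,2]<lo+8)&(abs(W2[...,0]-552)<14)&(abs(W2[...,1]-2)<16)&(f2['pixels'].max(-1)<75)
    if m.sum(): print(lo,m.sum(),np.round(np.median(W2[m],0),1),np.round(W2[m].max(0),1))
E
```

```text
clock: 7.42
eef_pos: [553.2, 4.4, 213.4]
tcp_rot: [3.14, 0.004, 1.516]
contact_force: [1.6, -12.5, 4.6]
opening: 0.21
grasp_force: 60.5
clock: 7.58
eef_pos: [553.3, 6.3, 213.3]
tcp_rot: [3.14, 0.003, 1.516]
contact_force: [1.4, -9.8, 3.5]
opening: 0.208
grasp_force: 60.2
150 13 [549.    6.  155.8] [555.4  10.2 157.9]
158 26 [547.    6.3 161.6] [557.3  10.5 166. ]
166 29 [548.3   6.3 169.8] [557.4  11.  174. ]
174 26 [547.9   6.5 178.8] [557.6  10.7 181.8]
182 9 [549.9   9.  185.3] [565.1  11.4 189.7]
190 22 [562.1   8.7 193.7] [565.5  17.4 196.9]
198 27 [562.4   9.  201.7] [565.9  17.5 205.5]
```

The sleeve's outer face sits at y = 10.2–11 mm at every height and the push met a hard 12.5 N stop, so the handle is upright. I'll regrip centred and wind with the tool turning along with the arm. In the tool frame that is rz+ and dy+.

```bash
python3 -m inch '[[0,0,0,0,0,0,0.6],[0,0,0,0,0,0,0.6],[0,0,0,-0.22,0,0,0.6],[0,0,0,0,0,0,0.6]]'
python3 -m inch '[[0,0,0,0,0,0,1],[0,0,0,0,0,0,1],[0,0,0,0,0,0,1],[0,0,0,0,0,0,1]]' 50
python3 -m inch '[[0,0,0.019,0,0.19,0,1],[0,0,0.019,0,0.19,0,1],[0,0,0.019,0,0.19,0,1],[0,0,0.019,0,0.19,0,1]]'
python3 -m inch '[[0,0,0.019,0,0.19,0,1],[0,0,0.019,0,0.19,0,1],[0,0,0.019,0,0.19,0,1],[0,0,0.019,0,0.19,0,1]]'
cat >> h.py <<'E'
HUB=np.array([547.4,-78.4])
def tang(n=1):
    s=r.sense(); d=s['eef_pos'][:2]-HUB; R=np.hypot(*d); a=np.arctan2(d[1],d[0]); F=s['contact_force'][:2]
    t=np.array([np.sin(a),-np.cos(a)])
    print('R %.1f ang %.3f yaw %.3f  Fresist %.2f Frad %.2f Fz %.1f t %.2f'%(R,a,s['tcp_rot'][2],-F@t,F@d/R,s['contact_force'][2],s['clock']))
if __name__=='__main__': tang()
E
python3 h.py
```

```text
clock: 8.02
eef_pos: [552.0, 2.1, 212.6]
tcp_rot: [-3.141, -0.0, 1.515]
contact_force: [0.0, 0.1, 0.3]
opening: 0.405
grasp_force: 0.0
clock: 8.35
eef_pos: [552.8, 2.4, 213.1]
tcp_rot: [3.141, 0.0, 1.515]
contact_force: [3.4, -1.9, -0.6]
opening: 0.217
grasp_force: 49.0
clock: 8.68
eef_pos: [569.2, 0.1, 212.9]
tcp_rot: [-3.137, 0.001, 1.273]
contact_force: [-7.5, 0.2, 9.1]
opening: 0.217
grasp_force: 50.0
clock: 9.02
eef_pos: [587.0, -6.6, 212.9]
tcp_rot: [-3.137, 0.001, 1.034]
contact_force: [-7.6, 3.6, 7.4]
opening: 0.215
grasp_force: 50.0
R 82.0 ang 1.067 yaw 1.034  Fresist 8.40 Frad -0.48 Fz 7.4 t 9.02
```

```bash
python3 -m inch '[[0,0,0.019,-0.006,0.19,0,1],[0,0,0.019,-0.006,0.19,0,1],[0,0,0.019,-0.006,0.19,0,1],[0,0,0.019,-0.006,0.19,0,1]]' >/dev/null; python3 h.py
python3 -m inch '[[0,0,0.019,-0.006,0.19,0,1],[0,0,0.019,-0.006,0.19,0,1],[0,0,0.019,-0.006,0.19,0,1],[0,0,0.019,-0.006,0.19,0,1]]' >/dev/null; python3 h.py
python3 -m inch '[[0,0,0.019,-0.006,0.19,0,1],[0,0,0.019,-0.006,0.19,0,1],[0,0,0.019,-0.006,0.19,0,1],[0,0,0.019,-0.006,0.19,0,1]]' >/dev/null; python3 h.py
python3 - <<'E'
from h import *
for n in('top','side'):
    f=grab(n); 
f=load('side'); cv2.imwrite('pics/side3.png',cv2.resize(f['pixels'][200:330,250:390,::-1],None,fx=4.5,fy=4.5,interpolation=cv2.INTER_CUBIC))
E
```

```text
R 82.3 ang 0.835 yaw 0.795  Fresist 8.18 Frad 3.31 Fz 5.8 t 9.35
R 82.4 ang 0.605 yaw 0.556  Fresist 9.12 Frad 5.27 Fz 2.9 t 9.68
R 82.5 ang 0.371 yaw 0.318  Fresist 9.08 Frad 7.18 Fz 1.1 t 10.02
```

View pics/side3.png

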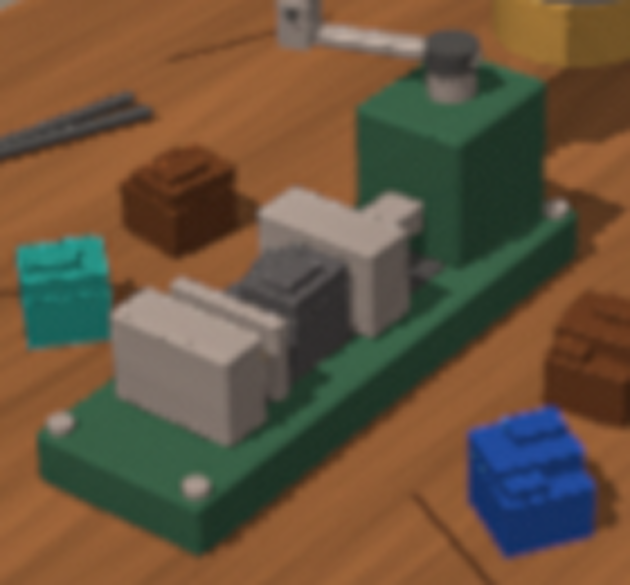

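The crop shows the jaw (~(335,245)) advanced towards the lump (~(295,300)), with the pad (~(230,320)) still clear of the back stop. I'll measure the gaps along the clamp axis.

```bash
cat > gap.py <<'E'
from h import *
# profile along the clamp axis of things at given heights; axis from bed angle 3.7 deg
u=np.array([-0.0645,0.9979]); v=np.array([0.9979,0.0645]); C=np.array([540.1,31.3])
def prof(n):
    W=cloud(load(n)); px=load(n)['pixels'].astype(int)
    a=(W[...,:2]-C)@u; b=(W[...,:2]-C)@v; z=W[...,2]
    g=px[...,1]>px[...,0]+12
    m=(abs(b)<33)&(z>60)&(z<88)&(abs(a)<120)&~g
    h,e=np.histogram(a[m],np.arange(-60,121,2)); hz=[np.median(z[m][(a[m]>=x)&(a[m]<x+2)]) if k else 0 for x,k in zip(e,h)]
    print(n,' '.join('%d:%d/%d'%(x,k,q) for x,k,q in zip(e,h,hz) if k))
prof('top'); prof('side')
E
python3 gap.py
```

```text
top 42:10/74 44:9/73 46:13/72 48:2/65 64:35/72 66:31/76 68:32/76 70:28/75 72:15/75 74:2/61 76:2/61 78:6/61 80:3/62 82:5/62 84:47/74 86:30/80 88:33/79 90:32/79 92:30/80 94:31/79 96:30/80 98:31/80 100:31/79 102:29/80 104:31/80 106:26/79 108:33/79 110:32/79 112:10/78
side -60:4/60 -58:1/60 -56:1/61 -54:2/60 -52:1/60 -50:1/62 -48:2/60 -46:1/63 -28:1/73 -26:3/76 -24:14/76 -22:18/77 -20:20/77 -18:18/76 -16:19/76 -14:11/76 -12:20/77 -10:19/76 -8:13/76 -6:22/77 -4:10/77 -2:21/77 0:29/76 2:57/73 4:41/71 6:33/69 8:16/69 10:10/67 12:8/69 14:4/68 16:9/67 18:10/70 20:11/68 22:9/72 24:9/69 26:15/68 28:12/70 30:9/69 32:7/74 34:12/71 36:10/71 38:9/73 40:12/70 42:12/68 44:24/69 46:24/67 48:22/67 50:10/64 62:2/70 64:6/71 66:16/72 68:18/73 70:28/72 72:48/69 74:22/72 76:10/73 82:1/72 84:4/74 86:14/76 88:12/78 90:20/77 92:23/77 94:20/77 96:19/77 98:15/77 100:21/78 102:22/77 104:28/77 106:15/76 108:23/77 110:35/72 112:100/69 114:55/71 116:8/68
```

```bash
python3 -m inch '[[0,0,0.019,0.01,0.19,0,1],[0,0,0.019,0.01,0.19,0,1],[0,0,0.019,0.01,0.19,0,1],[0,0,0.019,0.01,0.19,0,1]]' >/dev/null; python3 h.py
python3 -m inch '[[0,0,0.019,0.01,0.19,0,1],[0,0,0.019,0.01,0.19,0,1],[0,0,0.019,0.01,0.19,0,1]]' >/dev/null; python3 h.py
python3 -m inch '[[0,0,0.019,0.01,0.19,0,1],[0,0,0.019,0.01,0.19,0,1],[0,0,0.019,0.01,0.19,0,1]]' >/dev/null; python3 h.py
python3 - <<'E'
from h import *
for n in('top','side'): grab(n)
E
python3 gap.py
```

```text
R 83.1 ang 0.139 yaw 0.079  Fresist 8.83 Frad 3.79 Fz 0.9 t 10.45
R 83.4 ang -0.035 yaw -0.100  Fresist 8.23 Frad 2.67 Fz 0.9 t 10.70
R 83.7 ang -0.207 yaw -0.279  Fresist 8.76 Frad 1.02 Fz -0.1 t 10.95
top -30:1/60 -28:3/61 -26:4/62 -24:7/63 -22:8/61 -20:6/61 -18:7/60 -16:18/69 -14:31/80 -12:31/80 -10:32/80 -8:31/78 -6:31/79 -4:31/80 -2:32/79 0:31/79 2:32/80 4:30/80 6:32/79 8:29/79 10:30/79 12:34/80 14:21/79 16:19/72 18:20/72 20:22/71 22:21/72 24:19/71 26:23/72 28:19/71 30:22/72 32:21/72 34:22/72 36:19/75 38:19/74 40:18/73 42:19/75 44:20/73 46:17/72 48:18/74 50:20/72 52:17/76 54:15/72 56:16/70 58:13/71 64:35/72 66:29/76 68:32/76 70:32/75 72:12/75 74:6/61 76:4/63 78:6/61 80:7/62 82:6/60 84:52/71 86:30/79 88:30/80 90:33/80 92:31/79 94:30/79 96:30/80 98:28/79 100:32/79 102:28/79 104:33/79 106:28/79 108:36/79 110:28/80 112:9/79
side -60:1/64 -58:2/60 -56:2/60 -54:1/60 -52:4/60 -50:3/60 -48:2/61 -46:4/61 -44:2/61 -42:1/60 -40:2/60 -38:2/61 -36:3/61 -18:1/71 -16:5/70 -14:10/76 -12:9/76 -10:21/77 -8:16/75 -6:18/77 -4:21/77 -2:15/78 0:17/76 2:19/77 4:17/76 6:14/78 8:13/77 10:23/76 12:28/77 14:56/72 16:51/71 18:29/71 20:10/68 22:15/69 24:5/69 26:6/68 28:6/68 30:10/68 32:13/69 34:11/69 36:10/70 38:12/72 40:7/68 42:14/70 44:10/73 46:13/69 48:5/70 50:12/70 52:14/70 54:10/71 56:21/70 58:13/70 60:2/71 62:6/70 64:6/72 66:10/73 68:19/73 70:26/72 72:43/69 74:27/70 76:10/73 84:6/75 86:11/76 88:18/76 90:19/77 92:27/77 94:19/76 96:17/76 98:20/77 100:21/76 102:24/77 104:15/77 106:28/76 108:19/76 110:41/74 112:87/68 114:51/70 116:9/66 118:2/73
```

```bash
cat > pad.py <<'E'
from h import *
from gap import u,v,C
for n in('top','side'):
    out=[]
    for k in range(2):
        f=grab(n); W=cloud(f); px=f['pixels'].astype(int)
        a=(W[...,:2]-C)@u; b=(W[...,:2]-C)@v; z=W[...,2]; bright=px.min(-1)>100
        zz=70 if n=='top' else 66
        p=(abs(b)<30)&(a>60)&(a<82)&(z>zz)&bright; j=(abs(b)<33)&(a>-30)&(a<26)&(z>74)&bright; s=(abs(b)<33)&(a>82)&(z>74)&bright
        out.append([a[p].mean(),*np.percentile(a[p],[3,97]),np.percentile(a[j],99),np.percentile(a[s],2),p.sum()])
    print(n,'pad mean/lo/hi, jaw face, stop front, n',np.round(np.mean(out,0),1))
E
sed -i 's/^prof/if __name__=="__main__": prof/; s/; prof(.side.)/; prof("side")/' gap.py
python3 pad.py
python3 -m inch '[[0,0,0.013,0.008,0.13,0,1],[0,0,0.013,0.008,0.13,0,1]]' >/dev/null; python3 h.py
python3 -m inch '[[0,0,0.013,0.008,0.13,0,1],[0,0,0.013,0.008,0.13,0,1]]' >/dev/null; python3 h.py
python3 -m inch '[[0,0,0.013,0.008,0.13,0,1]]' >/dev/null; python3 h.py
python3 pad.py
```

```text
top pad mean/lo/hi, jaw face, stop front, n [69.1 65.6 72.5 20.1 86.5 99.5]
side pad mean/lo/hi, jaw face, stop front, n [ 71.5  65.   76.4  18.7  87.5 120. ]
R 83.9 ang -0.287 yaw -0.359  Fresist 8.76 Frad 1.44 Fz -0.3 t 11.42
R 84.0 ang -0.366 yaw -0.441  Fresist 8.21 Frad 0.78 Fz -0.1 t 11.58
R 84.1 ang -0.405 yaw -0.482  Fresist 8.27 Frad 0.56 Fz 0.6 t 11.67
top pad mean/lo/hi, jaw face, stop front, n [ 68.4  61.9  72.6  20.7  86.4 111.5]
side pad mean/lo/hi, jaw face, stop front, n [ 71.5  64.1  75.9  22.4  87.4 119. ]
```

```bash
python3 -m inch '[[0,0,0.013,0.008,0.13,0,1]]' >/dev/null; python3 h.py
python3 -m inch '[[0,0,0.013,0.008,0.13,0,1]]' >/dev/null; python3 h.py
python3 -m inch '[[0,0,0.013,0.008,0.13,0,1]]' >/dev/null; python3 h.py
python3 -m inch '[[0,0,0.013,0.008,0.13,0,1]]' >/dev/null; python3 h.py; python3 pad.py
```

```text
R 84.1 ang -0.440 yaw -0.520  Fresist 9.16 Frad 0.51 Fz 0.4 t 11.95
R 84.1 ang -0.481 yaw -0.563  Fresist 8.42 Frad 0.02 Fz -0.6 t 12.03
R 84.2 ang -0.520 yaw -0.604  Fresist 9.36 Frad 0.91 Fz -0.0 t 12.12
R 84.3 ang -0.557 yaw -0.645  Fresist 10.28 Frad 0.05 Fz -1.2 t 12.20
top pad mean/lo/hi, jaw face, stop front, n [ 69.3  60.9  74.3  22.1  86.5 125. ]
side pad mean/lo/hi, jaw face, stop front, n [ 73.1  63.5  78.8  25.4  86.6 114.5]
```

Contact began at about angle -0.47. The pad has moved about 1.7 mm, for roughly 7–8 N of squeeze, and both the force and the pictures say so. Two more small steps.

```bash
python3 -m inch '[[0,0,0.013,0.008,0.13,0,1]]' >/dev/null; python3 h.py
python3 -m inch '[[0,0,0.013,0.008,0.13,0,1]]' >/dev/null; python3 h.py; python3 pad.py; python3 h.py
```

```text
R 84.3 ang -0.591 yaw -0.684  Fresist 11.99 Frad 0.34 Fz -1.5 t 12.48
R 84.3 ang -0.629 yaw -0.727  Fresist 11.13 Frad 0.06 Fz -2.1 t 12.57
top pad mean/lo/hi, jaw face, stop front, n [ 70.4  61.3  75.6  23.8  86.4 133.5]
side pad mean/lo/hi, jaw face, stop front, n [ 74.1  66.3  78.5  25.6  87.2 103. ]
R 84.3 ang -0.637 yaw -0.725  Fresist 8.21 Frad -0.67 Fz -0.2 t 12.77
```

```bash
python3 -m inch '[[0,0,0.012,0.008,0.12,0,1]]' >/dev/null; python3 h.py; python3 -m inch '[[0,0,0,0,0,0,1],[0,0,0,0,0,0,1]]' >/dev/null; python3 h.py;python3 pad.py
```

```text
R 84.4 ang -0.661 yaw -0.762  Fresist 13.19 Frad 1.11 Fz -1.7 t 12.85
R 84.4 ang -0.668 yaw -0.763  Fresist 9.63 Frad -1.44 Fz -1.3 t 13.02
top pad mean/lo/hi, jaw face, stop front, n [ 70.9  61.5  76.5  24.2  86.5 130. ]
side pad mean/lo/hi, jaw face, stop front, n [74.6 66.9 79.6 25.7 87.2 96. ]
```

Everything agrees on about 15 N: 3.6 N over the paused baseline, and the pad in about 3.9 mm. I'll let go and retreat upward.

```bash
python3 -m inch '[[0,0,0,0,0,0,0.4],[0,0,0,0,0,0,0.4],[0,0,0,0,0,0,0.4],[0,0,0,0,0,0,0.4],[0,0,0,0,0,-0.3,0.4],[0,0,0,0,0,-0.8,0.4],[0,0,0,0,0,-1,0.4],[0,0,0,0,0,-1,0.4]]'
python3 -m inch '[[0,0,0,0,0,-1,0.4],[0,0,0,0,0,-1,0.4],[0,0,0,-0.8,0,-0.5,0.4],[0,0,0,0,0,0,0.4],[0,0,0,0,0,0,0.4]]'
python3 pad.py; python3 - <<'E'
from h import *
f=load('side'); W=cloud(f); cv2.imwrite('pics/side4.png',cv2.resize(f['pixels'][140:330,240:430,::-1],None,fx=3,fy=3,interpolation=cv2.INTER_CUBIC))
for lo in range(150,232,10):
    m=(W[...,2]>lo)&(W[...,2]<lo+10)&(np.hypot(W[...,0]-613,W[...,1]+130)<35)
    if m.sum(): print(lo,m.sum(),np.round(np.median(W[m],0),1))
E
```

```text
clock: 13.88
eef_pos: [611.9, -132.4, 291.4]
tcp_rot: [3.141, 0.001, -0.763]
contact_force: [0.4, -1.2, -0.0]
opening: 0.598
grasp_force: 0.0
clock: 14.3
eef_pos: [597.9, -118.4, 354.3]
tcp_rot: [-3.141, -0.002, -0.762]
contact_force: [0.4, -0.1, -0.1]
opening: 0.602
grasp_force: 0.0
top pad mean/lo/hi, jaw face, stop front, n [ 71.6  62.4  76.5  24.1  86.5 120.5]
side pad mean/lo/hi, jaw face, stop front, n [74.3 67.7 79.3 25.7 87.1 95. ]
150 22 [ 605.4 -123.4  155.7]
160 32 [ 605.8 -118.9  164.3]
170 39 [ 604.8 -120.5  174.3]
180 34 [ 604.3 -118.8  185.4]
190 30 [ 604.8 -118.8  194.2]
200 36 [ 603.8 -119.6  204.9]
210 27 [ 602.6 -116.1  215.3]
220 41 [ 605.3 -120.7  224.8]
```

View pics/side4.png

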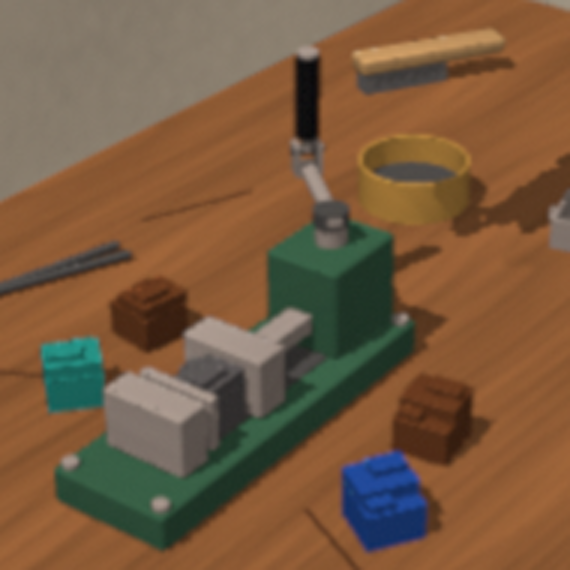

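The crop shows the handle upright (sleeve from (307,50) to (307,140)). The lump is held square between jaw (235,365) and pad (180,400), the pad is still pushed in about 4 mm, and the robot is clear. I'm handing it in.

```bash
python3 -c "
from rig import r
print(r.sign_off())"
```

```text
the job is handed in; nothing more can be done
None
```

The job is handed in: I swung the handle fully upright first, then wound the crank clockwise until the galena was held at an estimated 15 N, and let go with the handle standing and the robot clear, at about 14 s.

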